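Hold a tester hood just under its balance point for spring trimming

TASK

I want to trim the spring of the test-enclosure hood on the bay whose lamp shows green; the bay with the red lamp is live, so leave its hood shut. Lift the green bay's hood clearly past its balance point, to where its spring takes over, then ease it back to just below balance (about 3 cm of handle travel under it) without letting it fly up to its stop or drop, and finish still holding it there. Leave the things lying on the bench where they are.

Things in the scene. Friction and masses are not known exactly. Their poses are not given: they have to be found in the camera images.
- tester: Fixed bench test enclosure, 395 (x) x 500 (y) mm: two grey bays side by side, each under its own dark hood with a clear window; dark control housing 130 mm high along the back. Origin on the table, 190 mm behind the front face, mid-width. x points to its back, y to its left bay, z up. Stands within some 7 x 24 cm, turned up to 0.26 rad.
- hood_left (a joint): Opening angle (rad) of the left (+y) hood about hinge_left, axis = tester's y: 0 shut, grows as the front edge rises, stop at 1.25. Sprung: balances at 0.70. Below that it falls shut (pull needed at the handle: 4.3 N at 0, fading to 0 at 0.70); above it the spring drives it up (4.6 N to restrain it at 1.1). Near 0.70 the load changes 1.0 N per 0.1 rad (24 mm of handle travel).
- hood_right (a joint): Opening angle of the right (-y) hood: same hinge and spring as the left one, balance point also at 0.70.
- handle_left (a point): Centre of the left hood's lifting handle: black round bar 12 mm thick along the tester's y, 88 mm clear between its two legs, 45 mm above the hood's flat top, 50 mm behind the hood's front edge. Shut: 182 mm above the table, 225 mm in front of and 77 mm above the hinge line. Moves on a 238 mm radius about it: 309 mm high at balance, 292 mm 3 cm of travel below. The bar can turn in the fingers.
- handle_right (a point): Centre of the right hood's lifting handle, built the same.
- hinge_left (a point): Fixed point on the hinge line of the left hood, 105 mm above the table, behind the middle of the left handle; the line runs along the tester's y.
- hinge_right (a point): Fixed point on the hinge line of the right hood, built the same.
- lamp_green_lens (a point): Centre of the green signal lamp (dome 29 mm wide, 26 mm high) on top of the control housing behind one of the bays, 147 mm above the table. It marks the bay that is dead and safe to open. Left or right bay differs from start to start.
- lamp_red_lens (a point): Centre of the red signal lamp, same shape, behind the other bay: that bay is under test with high voltage on, its hood must stay shut.
- multimeter: Bystander: yellow hand multimeter 185 x 88 x 51 mm lying on the table, origin under its centre.
- toroid: Bystander: copper-brown ring transformer, 110 mm wide, 58 mm high, origin under its centre.
- heatsink: Bystander: finned aluminium heat sink 120 x 75 x 38 mm, origin under its centre.
- solder_reel: Bystander: blue solder reel standing, 60 mm wide, 50 mm high, origin under its centre.
- screw_jar: Bystander: clear jar with black cap, 60 mm wide, 75 mm high, origin under its centre.
- screwdriver: Bystander: red-handled screwdriver lying on the table, origin near its middle.
- pliers: Bystander: red-handled pliers, about 160 mm long, 12 mm high, lying on the table, origin near its middle.

How it is judged:
By the outcome, as a careful person would: the job done as asked, in the order asked, and still so for the second after the job is handed in, while the arm keeps its last pose, push and grip.
It also fails if it takes over 38 s, if anything falls off the work surface, if the arm or the gripper's body presses on something with over 40 N, if the wrist force passes 120 N, or if a joint passes its speed limit or range.

ROBOT

A 7-joint arm with a two-finger parallel gripper is mounted at the origin on the work surface. World frame = base frame: x ahead of the robot, y to its left, z up, the work surface at z = 0. Lengths are in m, angles in rad, forces in N, time in s.
With the tool pointing down it reaches from about 0.4 to 0.85 m from the base axis. Payload 4.5 kg.
Tool frame: the origin (TCP) lies midway between the tips of the shut fingers; the grasp point (between the pads) lies 19 mm behind it; z points along the fingers, y is the line along which they close (so a half turn about z gives the same grasp; the last joint's range is limited). The gripper opens to 88 mm and grips with 3 to 60 N. Pads are 18 mm wide; open, the fingers measure 123 mm over their backs; the gripper's body (75 mm by 187 mm) begins 45 mm behind the grasp point.
Start: joints at [1.15, 0.689, -0.195, 1.565, 0.157, 0.902, -0.215], TCP at [0.275, -0.561, 0.239] pointing down, gripper open.
Joint ranges: [-3.01, 3.01], [-0.46, 2.08], [-1.47, 1.51], [0.13, 2.56], [-1, 4.14], [0.04, 2.09], [-2.66, 2.66]. Speed limits (rad/s): [2.57, 2.57, 3.14, 3.14, 3.14, 3.14, 3.14].

INTERFACE

Orientations are given as a unit quaternion [x, y, z, w].
In Python, from plant import r gives the robot as it stands.
- The arm moves only by the tool carry_out, never from a script. Its argument "plan" is a list of rows, each an object with "rot": the turn, a rotation vector about the tool's x, y, z in rad, a list of three; "xyz": the shift along the tool's x, y, z in m, a list of three; "grip": the closure in counts, from 0 (fully open) to 255 (shut). In form: [{"rot": [wx, wy, wz], "xyz": [dx, dy, dz], "grip": grip}, ...]. A call has 1 to 8 rows; each row is the pose to reach, as a shift and turn from the pose commanded when the call began, along the tool's axes at that moment; what a row does not reach only later rows make up. A row lasts 1/12 s, in which the tool goes at most 41.7 mm and 7.16 degrees, less where a joint would pass 70% of its speed; a pose out of reach is approached as far as the arm can. A call with a gripper value outside its range is refused whole. The fingers move at their own pace and stop on an object; "squeeze" is the grip in N (left out, the last holds). Time passes only in rows, so rows that repeat a pose let the fingers close. It gives the time, the measured TCP pose, the force, the opening and the grip force at its end, in the units of the state.
- r.get_state(): the state, without advancing time (a new reading comes with each control period).
- r.snapshot(name): name is "side" or "top" or "wrist"; returns the picture (384x512x3 uint8, red, green, blue); there is no depth.
- r.camera_params(name): a dict with "fx", "fy", "cx", "cy" (pixels), "position" and "attitude" of the camera in the world; the wrist camera has in their place "hand_eye" (4x4, takes a point from camera to tool coordinates, whose origin is the TCP and whose axes are the flange's). Camera axes: x right, y down, z forward; pixel columns grow to the right and rows downward; lengths in m; the calibration is good to about 2 mm. A picture is of the moment at which its call begins: read the wrist's pose just before it. camera_params takes no time and is no camera call.
- r.finish_job(): hands the job in; it is judged then, once.
The state is a dict: "clock": time; "q": joint angles; "qd": joint speeds; "joint_torque": joint torques, N m; "tool_pos": TCP position; "eef_rot": TCP orientation; "contact_force": force on the tool from outside, world axes, zero at the start; "moment": the same for the moment, N m; "opening": opening from 0.0 (shut) to 1.0 (fully open); "finger_force": force on a finger pad.
Only numpy, scipy, OpenCV 4.12 (cv2) and the standard library are available. Lean on these libraries where they do the work, as an engineer would, in place of code of your own. Each camera call takes 0.05 s, during which the arm holds its last target. There are 200 camera calls.

## Working session

There is one attempt and no reset: what is moved stays moved. The work goes in short steps, Python scripts to look and compute and a tool call to move; the robot and the scene stay as the last step left them, time stands still between calls to the robot, and variables do not carry over. Pictures are saved under pics/ and viewed, at most 10 in all, crops included, and the job is handed in when it is done.

Besides the shell and the picture viewer there is one more tool, called in YAML: its name, and indented under it one key for each argument. carry_out: Moves the arm, as the interface text tells. Its arguments: {"type":"object","properties":{"plan":{"type":"array"},"squeeze":{"type":"number"}},"required":["plan"]}

```bash
mkdir -p pics; python3 - <<'E'
from plant import r
import cv2
for n in("top","side"):
    im=r.snapshot(n); cv2.imwrite(f"pics/{n}0.png",im[:,:,::-1]); print(r.camera_params(n))
s=r.get_state(); print({k:s[k] for k in("clock","tool_pos","eef_rot","opening","contact_force")}); print(r.camera_params("wrist"))
E
```

```text
{'fx': 406.13510453610314, 'fy': 406.13510453610314, 'cx': 256.35019393776537, 'cy': 191.61564124038654, 'position': array([0.42530047, 0.04464613, 1.41432356]), 'attitude': array([ 0.7109486 , -0.7016785 ,  0.03701721, -0.02879406])}
{'fx': 384.81036879061816, 'fy': 384.81036879061816, 'cx': 258.8469415589183, 'cy': 188.08557483680332, 'position': array([-0.01904464,  0.86213882,  0.9004929 ]), 'attitude': array([-0.25842141,  0.8592646 , -0.42170014,  0.13058217])}
{'clock': 0.1, 'tool_pos': array([ 0.27428625, -0.56100557,  0.23800328]), 'eef_rot': array([ 9.74246846e-01,  2.25482710e-01, -2.34417555e-04, -7.58871752e-04]), 'opening': 0.9997573322680513, 'contact_force': array([-0.50245662, -0.49140286, -0.22215673])}
{'fx': 299.05964703312446, 'fy': 299.05964703312446, 'cx': 257.8601557921321, 'cy': 193.81155816427992, 'hand_eye': array([[ 1.54936576e-05, -9.49804805e-01, -3.12843142e-01,
         8.24992391e-02],
       [ 9.99999999e-01,  3.00818256e-05, -4.18043522e-05,
         5.21239873e-05],
       [ 4.91168674e-05, -3.12843141e-01,  9.49804805e-01,
        -1.45658092e-01],
       [ 0.00000000e+00,  0.00000000e+00,  0.00000000e+00,
         1.00000000e+00]])}
```

View pics/top0.png

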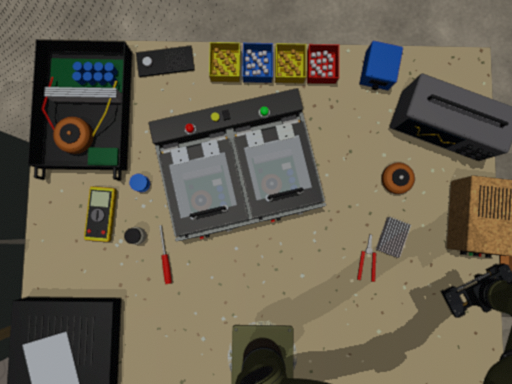

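View pics/side0.png

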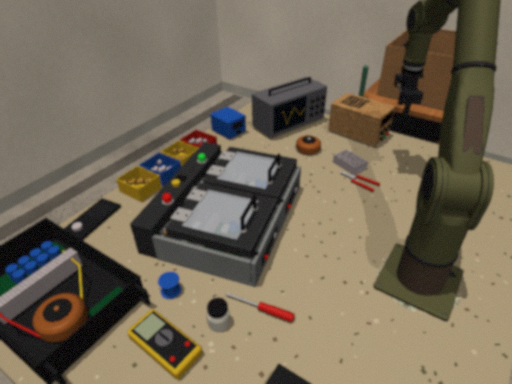

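The lamps in the top view: green at (265,112), red at (190,128), so the right bay (-y) is the dead one. Its handle bar is near (287,195). I'll measure it more closely.

```bash
cat > h.py <<'E'
import numpy as np
from scipy.spatial.transform import Rotation as R
from plant import r
def ray(c,uv,z):
    p=r.camera_params(c); d=R.from_quat(p["attitude"]).apply([(uv[0]-p["cx"])/p["fx"],(uv[1]-p["cy"])/p["fy"],1])
    return p["position"]+d*(z-p["position"][2])/d[2]
E
python3 - <<'E'
from h import *
import cv2
im=cv2.imread("pics/top0.png"); cv2.imwrite("pics/c.png",cv2.resize(im[90:240,145:335],None,fx=4,fy=4,interpolation=cv2.INTER_CUBIC))
hsv=cv2.cvtColor(im,cv2.COLOR_BGR2HSV); 
for n,(x,y) in dict(g=(265,112),r=(190,128)).items():
    w=hsv[y-9:y+10,x-9:x+10]; h=w[...,0].astype(int)
    m=(w[...,1]>140)&(w[...,2]>60)&(((h>45)&(h<80)) if n=='g' else ((h<8)|(h>172)))
    v,u=np.nonzero(m); uv=(x-9+u.mean(),y-9+v.mean()); print(n,m.sum(),uv,ray("top",uv,.147))
for uv in((268,199),(305,190)): print(ray("top",uv,.182))
E
```

```text
g 58 (np.float64(263.91379310344826), np.float64(110.27586206896552)) [0.80502903 0.00975004 0.147     ]
r 60 (np.float64(189.15), np.float64(127.16666666666667)) [0.74629927 0.24655869 0.147     ]
[ 0.51838103 -0.00471688  0.182     ]
[ 0.54745475 -0.11745451  0.182     ]
```

View pics/c.png

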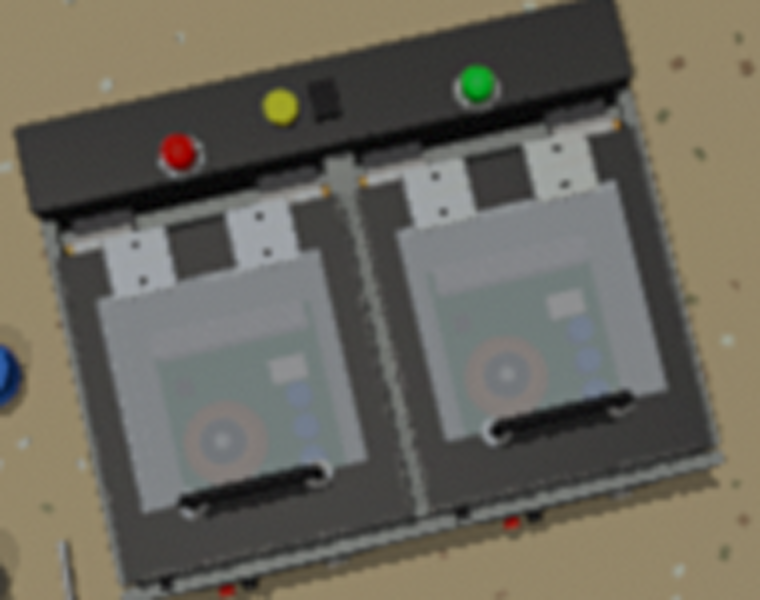

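The crop shows the green-bay handle bar centre at crop (562,414), which is image pixel (285.5,193.5). The red-bay bar is at (256,487), or pixel (209,211.7).

```bash
cat >> h.py <<'E'
def togo(pos,yaw):
    "shift/turn in tool axes to TCP pos, tool down, tool y along tester x (yaw)"
    s=r.get_state(); T=R.from_quat(s["eef_rot"])
    y=np.array([np.cos(yaw),np.sin(yaw),0]); z=np.array([0,0,-1.]); x=np.cross(y,z)
    for k in(1,-1):
        print("xyz",T.inv().apply(np.array(pos)-s["tool_pos"]).round(4),"rot",(T.inv()*R.from_matrix(np.c_[k*x,k*y,z])).as_rotvec().round(3))
E
python3 - <<'E'
from h import *
a=ray("top",(285.5,193.5),.185); b=ray("top",(209,211.7),.185); d=b-a
yaw=np.arctan2(-d[0],d[1]); print(a,b,yaw,np.linalg.norm(d))
togo([a[0],a[1],.29],.243)
E
```

```text
[ 0.53564422 -0.0576771   0.185     ] [0.47727245 0.17337989 0.185     ] 0.24745178002079526 0.23831616536507466
xyz [ 0.4559 -0.3374 -0.0515] rot [-1.000e-03 -1.000e-03 -1.359e+00]
xyz [ 0.4559 -0.3374 -0.0515] rot [-1.000e-03  1.000e-03  1.783e+00]
```

carry_out:
  plan:
    - {"rot": [0,0,-0.12],"xyz": [0.02,-0.015,-0.03],"grip": 0}
    - {"rot": [0,0,-0.24],"xyz": [0.05,-0.037,-0.052],"grip": 0}
    - {"rot": [0,0,-0.36],"xyz": [0.08,-0.06,-0.052],"grip": 0}
    - {"rot": [0,0,-0.48],"xyz": [0.112,-0.083,-0.052],"grip": 0}
    - {"rot": [0,0,-0.6],"xyz": [0.144,-0.107,-0.052],"grip": 0}
    - {"rot": [0,0,-0.72],"xyz": [0.176,-0.13,-0.052],"grip": 0}
    - {"rot": [0,0,-0.84],"xyz": [0.208,-0.154,-0.052],"grip": 0}
    - {"rot": [0,0,-0.96],"xyz": [0.24,-0.178,-0.052],"grip": 0}

```text
clock: 0.77
tool_pos: [0.4122, -0.2944, 0.2906]
eef_rot: [0.758, 0.652, -0.0, -0.0]
contact_force: [0.6, -0.4, 0.1]
opening: 0.998
finger_force: 0.0
```

```bash
python3 - <<'E'
from h import *
print(r.get_state()["q"].round(2))
togo([.5356,-.0577,.29],.245)
E
```

```text
[ 0.85  0.5  -0.49  1.84  0.3   0.88  0.06]
xyz [0.2525 0.0866 0.0006] rot [-0.    -0.    -0.395]
xyz [0.2525 0.0866 0.0006] rot [-0.000e+00  1.000e-03  2.746e+00]
```

carry_out:
  plan:
    - {"rot": [0,0,-0.1],"xyz": [0.035,0.012,0],"grip": 0}
    - {"rot": [0,0,-0.2],"xyz": [0.07,0.024,0],"grip": 0}
    - {"rot": [0,0,-0.3],"xyz": [0.108,0.037,0],"grip": 0}
    - {"rot": [0,0,-0.395],"xyz": [0.146,0.05,0],"grip": 0}
    - {"rot": [0,0,-0.395],"xyz": [0.184,0.063,0],"grip": 0}
    - {"rot": [0,0,-0.395],"xyz": [0.222,0.076,0],"grip": 0}
    - {"rot": [0,0,-0.395],"xyz": [0.2525,0.0866,0],"grip": 0}
    - {"rot": [0,0,-0.395],"xyz": [0.2525,0.0866,0],"grip": 0}

```text
clock: 1.43
tool_pos: [0.5395, -0.0513, 0.2912]
eef_rot: [0.613, 0.79, 0.004, -0.001]
contact_force: [0.9, 0.6, 0.1]
opening: 1.002
finger_force: 0.0
```

```bash
python3 - <<'E'
from h import *
import cv2
s=r.get_state();print(s["q"].round(2),s["tool_pos"],s["eef_rot"])
cv2.imwrite("pics/w1.png",r.snapshot("wrist")[:,:,::-1])
p=r.camera_params("wrist");H=p["hand_eye"]
# predicted pixels of bar centre/ends with TCP frame
T=R.from_quat(s["eef_rot"])
y=np.array([-np.sin(.245),np.cos(.245),0])
for k in(-.044,0,.044):
    w=np.array([.5356,-.0577,.182])+k*y
    c=H[:3,:3].T@(T.inv().apply(w-s["tool_pos"])-H[:3,3]); print(c[0]/c[2]*p["fx"]+p["cx"],c[1]/c[2]*p["fy"]+p["cy"])
E
```

```text
[ 0.38  0.56 -0.6   1.74  0.37  0.95 -0.11] [ 0.53947598 -0.0513321   0.29115853] [ 6.13457084e-01  7.89719863e-01  3.55260491e-03 -5.69271054e-04]
250.3204663679602 241.60195686650366
250.18253743854328 197.5059080551802
250.03001643066017 148.74475376508175
```

View pics/w1.png

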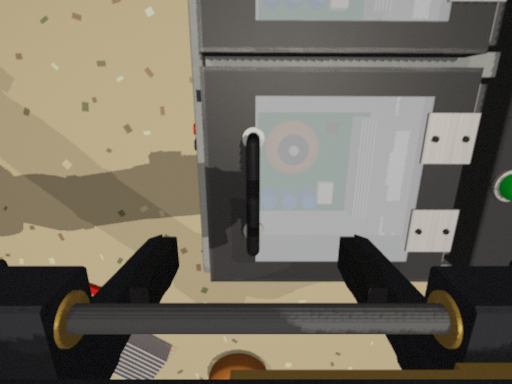

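The wrist view shows the bar vertical from (253,135) to (252,253), so the yaw is right. It lies about 2 mm in tool y and 2.5 mm in tool x from the top-view estimate. Now I'll descend.

```bash
python3 - <<'E'
from h import *
s=r.get_state();print(s["tool_pos"],s["qd"].round(3))
togo([.537,-.0548,.163],.245)
E
```

```text
[ 0.53790422 -0.05556399  0.29069723] [ 0.069 -0.012  0.069  0.033  0.021  0.017  0.017]
xyz [ 0.0007 -0.0009  0.1277] rot [ 0.002 -0.002  0.001]
xyz [ 0.0007 -0.0009  0.1277] rot [ 4.00e-03  2.00e-03 -3.14e+00]
```

carry_out:
  plan:
    - {"rot": [0,0,0],"xyz": [0.001,0.001,0.02],"grip": 0}
    - {"rot": [0,0,0],"xyz": [0.0025,0.002,0.045],"grip": 0}
    - {"rot": [0,0,0],"xyz": [0.0025,0.002,0.07],"grip": 0}
    - {"rot": [0,0,0],"xyz": [0.0025,0.002,0.095],"grip": 0}
    - {"rot": [0,0,0],"xyz": [0.0025,0.002,0.115],"grip": 0}
    - {"rot": [0,0,0],"xyz": [0.0025,0.002,0.1275],"grip": 0}
    - {"rot": [0,0,0],"xyz": [0.0025,0.002,0.1275],"grip": 0}
    - {"rot": [0,0,0],"xyz": [0.0025,0.002,0.1275],"grip": 0}

```text
clock: 2.15
tool_pos: [0.5373, -0.0585, 0.1628]
eef_rot: [0.618, 0.786, -0.001, -0.001]
contact_force: [0.6, -0.1, 1.2]
opening: 1.001
finger_force: 0.0
```

carry_out:
  plan:
    - {"rot": [0,0,0],"xyz": [0,0,0],"grip": 120}
    - {"rot": [0,0,0],"xyz": [0,0,0],"grip": 200}
    - {"rot": [0,0,0],"xyz": [0,0,0],"grip": 255}
    - {"rot": [0,0,0],"xyz": [0,0,0],"grip": 255}
    - {"rot": [0,0,0],"xyz": [0,0,0],"grip": 255}
    - {"rot": [0,0,0],"xyz": [0,0,0],"grip": 255}
    - {"rot": [0,0,0],"xyz": [0,0,0],"grip": 255}
    - {"rot": [0,0,0],"xyz": [0,0,0],"grip": 255}
  squeeze: 30

```text
clock: 2.82
tool_pos: [0.5381, -0.0572, 0.1633]
eef_rot: [0.618, 0.786, 0.0, 0.0]
contact_force: [-0.6, -1.2, -0.2]
opening: 0.419
finger_force: 0.0
```

```bash
python3 - <<'E'
from h import *
import cv2
s=r.get_state();print(s["tool_pos"],s["eef_rot"],s["contact_force"],s["opening"]*88,s["finger_force"])
cv2.imwrite("pics/w2.png",r.snapshot("wrist")[:,:,::-1])
E
```

```text
[ 0.53812971 -0.05721091  0.16325837] [6.17698224e-01 7.86415222e-01 9.72228506e-06 5.13895917e-05] [-0.62317081 -1.24186588 -0.19043881] 36.878633148 0.0
```

View pics/w2.png

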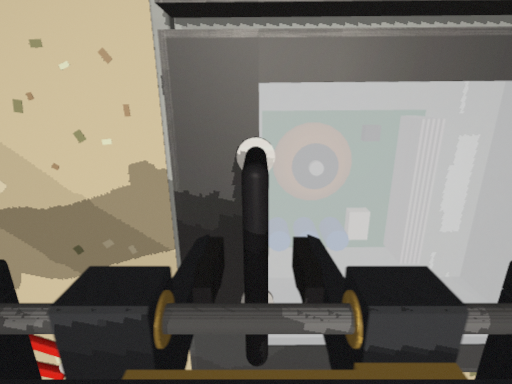

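The wrist view shows the bar at column 256, between the fingers at 210 and 305 and well centred. The fingers are still closing.

carry_out:
  plan:
    - {"rot": [0,0,0],"xyz": [0,0,0],"grip": 255}
    - {"rot": [0,0,0],"xyz": [0,0,0],"grip": 255}
    - {"rot": [0,0,0],"xyz": [0,0,0],"grip": 255}
    - {"rot": [0,0,0],"xyz": [0,0,0],"grip": 255}
    - {"rot": [0,0,0],"xyz": [0,0,0],"grip": 255}
    - {"rot": [0,0,0],"xyz": [0,0,0],"grip": 255}
    - {"rot": [0,0,0],"xyz": [0,0,0],"grip": 255}
    - {"rot": [0,0,0],"xyz": [0,0,0],"grip": 255}
  squeeze: 30

```text
clock: 3.53
tool_pos: [0.5372, -0.0575, 0.1631]
eef_rot: [0.618, 0.786, -0.001, -0.0]
contact_force: [-4.5, -0.4, 3.7]
opening: 0.117
finger_force: 29.2
```

```bash
python3 - <<'E'
from h import *
s=r.get_state();print(s["tool_pos"],s["eef_rot"],s["contact_force"],s["opening"]*88,s["finger_force"])
P=.3297
for th in(.1,.2,.3,.4,.5,.574,.6,.7,.75,.8,.85):
    print(th,"fwd",round(.238*(np.cos(P)-np.cos(P+th)),4),"up",round(.238*(np.sin(P+th)-np.sin(P)),4))
E
```

```text
[ 0.5371755  -0.05749398  0.16313113] [ 6.17751218e-01  7.86373010e-01 -8.22427078e-04 -4.95628375e-04] [-4.49678901 -0.41772036  3.71708311] 10.311282531257724 29.179435819387436
0.1 fwd 0.0088 up 0.0221
0.2 fwd 0.0198 up 0.0432
0.3 fwd 0.0328 up 0.0631
0.4 fwd 0.0478 up 0.0816
0.5 fwd 0.0645 up 0.0985
0.574 fwd 0.0779 up 0.1099
0.6 fwd 0.0828 up 0.1137
0.7 fwd 0.1026 up 0.1269
0.75 fwd 0.1129 up 0.1328
0.8 fwd 0.1236 up 0.1382
0.85 fwd 0.1345 up 0.143
```

Gripped: about 10 mm opening at 29 N. I'll lift along the arc.

carry_out:
  plan:
    - {"rot": [0,0,0],"xyz": [0,0.002,-0.0055],"grip": 255}
    - {"rot": [0,0,0],"xyz": [0,0.0055,-0.0145],"grip": 255}
    - {"rot": [0,0,0],"xyz": [0,0.0095,-0.0237],"grip": 255}
    - {"rot": [0,0,0],"xyz": [0,0.0142,-0.033],"grip": 255}
    - {"rot": [0,0,0],"xyz": [0,0.0198,-0.0432],"grip": 255}
    - {"rot": [0,0,0],"xyz": [0,0.025,-0.0515],"grip": 255}
    - {"rot": [0,0,0],"xyz": [0,0.03,-0.059],"grip": 255}
    - {"rot": [0,0,0],"xyz": [0,0.0328,-0.0631],"grip": 255}

```text
clock: 4.2
tool_pos: [0.5705, -0.0492, 0.2269]
eef_rot: [0.618, 0.786, 0.0, -0.0]
contact_force: [-1.2, -0.5, -4.4]
opening: 0.114
finger_force: 30.0
```

```bash
cat >> h.py <<'E'
def where():
    s=r.get_state(); d=s["tool_pos"]-np.array([.5372,-.0575,.1631]); c,n=np.cos(.243),np.sin(.243)
    f,l,u=c*d[0]+n*d[1],-n*d[0]+c*d[1],d[2]
    P=.3297; th=np.arctan2(.077+u,.225-f)-P
    print(s["clock"],"f,l,u",np.round([f,l,u],4),"th",th.round(3),"rad",np.hypot(.077+u,.225-f).round(4),"F",s["contact_force"].round(1),"M",s["moment"].round(2),"op",s["opening"]*88,s["finger_force"],s["eef_rot"].round(3))
E
python3 -c "
from h import *
where()"
```

```text
4.2 f,l,u [0.0343 0.0001 0.0638] th 0.306 rad 0.237 F [-1.2 -0.5 -4.4] M [-0.04  0.49  0.08] op 10.047684884698922 29.956326484693626 [ 0.618  0.786  0.    -0.   ]
```

carry_out:
  plan:
    - {"rot": [0,0,0],"xyz": [0,0.0073,-0.0094],"grip": 255}
    - {"rot": [0,0,0],"xyz": [0,0.015,-0.0185],"grip": 255}
    - {"rot": [0,0,0],"xyz": [0,0.0231,-0.0271],"grip": 255}
    - {"rot": [0,0,0],"xyz": [0,0.0317,-0.0354],"grip": 255}
    - {"rot": [0,0,0],"xyz": [0,0.0407,-0.0432],"grip": 255}
    - {"rot": [0,0,0],"xyz": [0,0.05,-0.0506],"grip": 255}
    - {"rot": [0,0,0],"xyz": [0,0.0598,-0.0575],"grip": 255}
    - {"rot": [0,0,0],"xyz": [0,0.0598,-0.0575],"grip": 255}

```text
clock: 4.87
tool_pos: [0.6335, -0.0333, 0.2845]
eef_rot: [0.617, 0.787, 0.005, 0.003]
contact_force: [8.0, 2.9, -12.5]
opening: 0.107
finger_force: 30.6
```

```bash
python3 -c "
from h import *
where()
import cv2
cv2.imwrite('pics/s2.png',r.snapshot('side')[:,:,::-1])"
```

```text
4.8667 f,l,u [0.0993 0.0003 0.1214] th 0.676 rad 0.2349 F [  8.    2.9 -12.5] M [ 0.3  -1.28  0.02] op 9.413522649626067 30.597166121006012 [0.617 0.787 0.005 0.003]
```

View pics/s2.png

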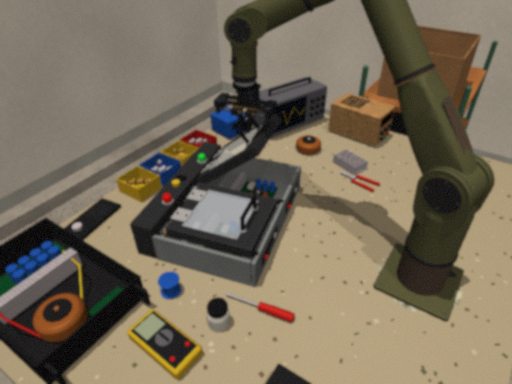

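The side view shows the right hood raised in the gripper and the left hood shut. I'll hold briefly to see the settled force.

carry_out:
  plan:
    - {"rot": [0,0,0],"xyz": [0,0,0],"grip": 255}
    - {"rot": [0,0,0],"xyz": [0,0,0],"grip": 255}
    - {"rot": [0,0,0],"xyz": [0,0,0],"grip": 255}

```text
clock: 5.17
tool_pos: [0.6308, -0.034, 0.2828]
eef_rot: [0.617, 0.787, 0.003, 0.001]
contact_force: [7.0, 2.8, -12.9]
opening: 0.107
finger_force: 30.6
```

```bash
python3 -c "
from h import *
where()"
```

```text
5.1667 f,l,u [0.0965 0.0003 0.1197] th 0.663 rad 0.235 F [  7.    2.8 -12.9] M [ 0.38 -1.37  0.05] op 9.436142005252506 30.611645579338074 [0.617 0.787 0.003 0.001]
```

The force is about 15 N radially inward with almost no tangential load, so the real arc is about 3 mm tighter. I'll go past balance on a radius of about 235 mm.

carry_out:
  plan:
    - {"rot": [0,0,0],"xyz": [0,0.005,0.0],"grip": 255}
    - {"rot": [0,0,0],"xyz": [0,0.0107,-0.0051],"grip": 255}
    - {"rot": [0,0,0],"xyz": [0,0.0194,-0.0088],"grip": 255}
    - {"rot": [0,0,0],"xyz": [0,0.0281,-0.0128],"grip": 255}
    - {"rot": [0,0,0],"xyz": [0,0.0365,-0.0167],"grip": 255}
    - {"rot": [0,0,0],"xyz": [0,0.0365,-0.0167],"grip": 255}
    - {"rot": [0,0,0],"xyz": [0,0.0365,-0.0167],"grip": 255}
    - {"rot": [0,0,0],"xyz": [0,0.0365,-0.0167],"grip": 255}

```text
clock: 5.83
tool_pos: [0.665, -0.0254, 0.3005]
eef_rot: [0.617, 0.787, 0.002, 0.001]
contact_force: [3.7, 3.3, -7.4]
opening: 0.102
finger_force: 30.3
```

```bash
python3 -c "
from h import *
where()
import cv2
im=r.snapshot('side')[:,:,::-1]
cv2.imwrite('pics/s3.png',cv2.resize(im[70:270,140:340],None,fx=3,fy=3,interpolation=cv2.INTER_CUBIC))"
```

```text
5.8333 f,l,u [0.1318 0.0004 0.1374] th 0.831 rad 0.2338 F [ 3.7  3.3 -7.4] M [ 0.58 -0.91  0.07] op 8.968674570568172 30.267475247383118 [0.617 0.787 0.002 0.001]
```

View pics/s3.png

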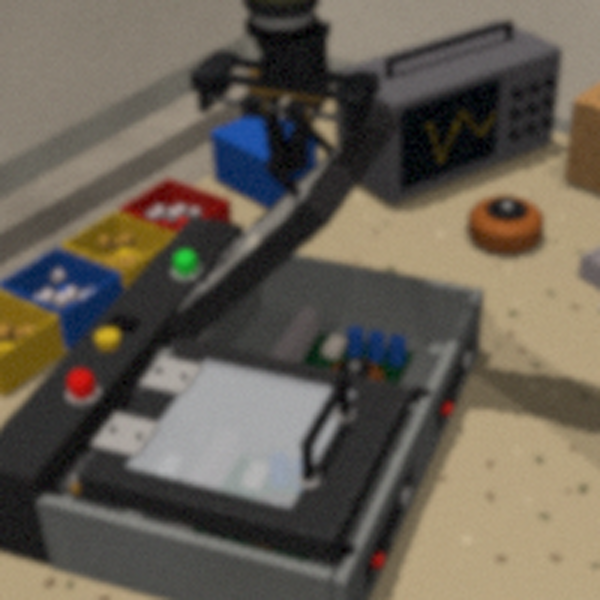

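Past balance: θ≈0.83, and the spring now pushes up at about 1 N tangentially. I'll go a little further for clear margin.

carry_out:
  plan:
    - {"rot": [0,0,0],"xyz": [0,0.006,-0.0018],"grip": 255}
    - {"rot": [0,0,0],"xyz": [0,0.0134,-0.0042],"grip": 255}
    - {"rot": [0,0,0],"xyz": [0,0.0134,-0.0042],"grip": 255}
    - {"rot": [0,0,0],"xyz": [0,0.0134,-0.0042],"grip": 255}
    - {"rot": [0,0,0],"xyz": [0,0.0134,-0.0042],"grip": 255}
    - {"rot": [0,0,0],"xyz": [0,0.0134,-0.0042],"grip": 255}

```text
clock: 6.38
tool_pos: [0.6769, -0.0224, 0.305]
eef_rot: [0.617, 0.787, 0.001, -0.0]
contact_force: [2.9, 3.9, -5.0]
opening: 0.106
finger_force: 30.0
```

```bash
python3 -c "
from h import *
where()"
```

```text
6.3833 f,l,u [0.1441 0.0004 0.1419] th 0.887 rad 0.2334 F [ 2.9  3.9 -5. ] M [ 0.82 -0.52  0.06] op 9.369687896479052 29.98894840478897 [ 0.617  0.787  0.001 -0.   ]
```

θ≈0.89 with about 1.8 N of upward spring load, clearly past balance. Now I'll ease back.

carry_out:
  plan:
    - {"rot": [0,0,0],"xyz": [0,-0.006,0.0022],"grip": 255}
    - {"rot": [0,0,0],"xyz": [0,-0.0123,0.0046],"grip": 255}
    - {"rot": [0,0,0],"xyz": [0,-0.0231,0.0089],"grip": 255}
    - {"rot": [0,0,0],"xyz": [0,-0.0316,0.0129],"grip": 255}
    - {"rot": [0,0,0],"xyz": [0,-0.0398,0.0174],"grip": 255}
    - {"rot": [0,0,0],"xyz": [0,-0.0478,0.0222],"grip": 255}
    - {"rot": [0,0,0],"xyz": [0,-0.0557,0.0273],"grip": 255}
    - {"rot": [0,0,0],"xyz": [0,-0.06,0.0303],"grip": 255}

```text
clock: 7.05
tool_pos: [0.6189, -0.037, 0.2737]
eef_rot: [0.617, 0.787, 0.001, 0.0]
contact_force: [6.6, 4.8, -9.7]
opening: 0.106
finger_force: 30.5
```

carry_out:
  plan:
    - {"rot": [0,0,0],"xyz": [0,-0.0045,0.0033],"grip": 255}
    - {"rot": [0,0,0],"xyz": [0,-0.0045,0.0033],"grip": 255}
    - {"rot": [0,0,0],"xyz": [0,-0.0045,0.0033],"grip": 255}
    - {"rot": [0,0,0],"xyz": [0,-0.0045,0.0033],"grip": 255}
    - {"rot": [0,0,0],"xyz": [0,-0.0045,0.0033],"grip": 255}
    - {"rot": [0,0,0],"xyz": [0,-0.0045,0.0033],"grip": 255}

```text
clock: 7.55
tool_pos: [0.6154, -0.0379, 0.2711]
eef_rot: [0.618, 0.787, 0.002, 0.001]
contact_force: [5.7, 4.0, -10.1]
opening: 0.102
finger_force: 30.4
```

```bash
python3 -c "
from h import *
where()
import cv2
im=r.snapshot('side')[:,:,::-1]
cv2.imwrite('pics/s4.png',cv2.resize(im[70:270,140:340],None,fx=3,fy=3,interpolation=cv2.INTER_CUBIC))"
```

```text
7.55 f,l,u [0.0806 0.0002 0.108 ] th 0.578 rad 0.2347 F [  5.7   4.  -10.1] M [ 0.99 -1.44  0.06] op 8.985635194248411 30.407899618148804 [0.618 0.787 0.002 0.001]
```

View pics/s4.png

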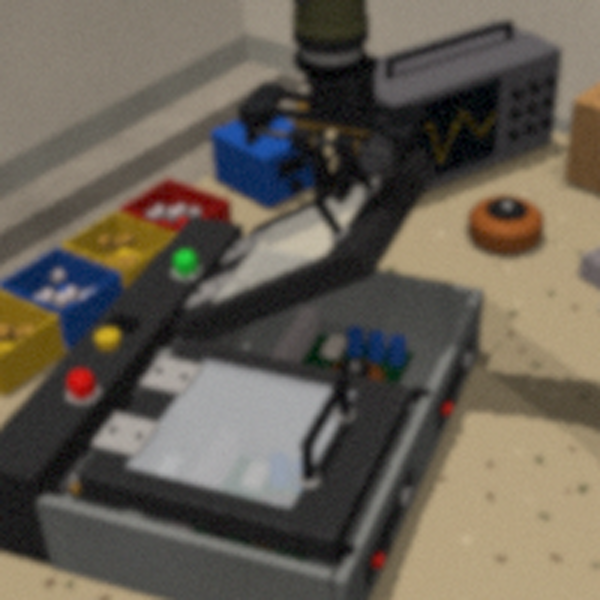

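The side view shows the right hood still held and partly open, with the left hood shut. θ≈0.58 and the load is about 1.1 N downward, as expected there. A last 2 mm nudge down relieves the load, then I'll settle and hand in.

carry_out:
  plan:
    - {"rot": [0,0,0],"xyz": [0,0,0.001],"grip": 255}
    - {"rot": [0,0,0],"xyz": [0,0,0.002],"grip": 255}
    - {"rot": [0,0,0],"xyz": [0,0,0.002],"grip": 255}
    - {"rot": [0,0,0],"xyz": [0,0,0.002],"grip": 255}
    - {"rot": [0,0,0],"xyz": [0,0,0.002],"grip": 255}
    - {"rot": [0,0,0],"xyz": [0,0,0.002],"grip": 255}
    - {"rot": [0,0,0],"xyz": [0,0,0.002],"grip": 255}
    - {"rot": [0,0,0],"xyz": [0,0,0.002],"grip": 255}

```text
clock: 8.27
tool_pos: [0.6135, -0.0384, 0.2694]
eef_rot: [0.618, 0.786, -0.0, -0.0]
contact_force: [-1.8, 4.9, 0.5]
opening: 0.105
finger_force: 29.6
```

```bash
python3 -c "
from h import *
where(); print(r.finish_job())"
```

```text
8.2667 f,l,u [0.0787 0.0002 0.1063] th 0.567 rad 0.2346 F [-1.8  4.9  0.5] M [1.   0.11 0.08] op 9.238622349959998 29.57314431667328 [ 0.618  0.786 -0.    -0.   ]
the job is handed in; nothing more can be done
None
```

The job is handed in: I lifted the green (right) bay's hood to about 0.89 rad, past its 0.70 balance point, then eased it back to about 0.57 rad, roughly 3 cm of handle travel below balance, where the gripper still holds it; the red bay's hood stayed shut, and the bench items were not touched.

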